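# Gap check on a weighted slide press

### The arm

A 6-joint arm with a two-finger parallel gripper is mounted at the origin on the work surface. World frame = base frame: x ahead of the robot, y to its left, z up, the work surface at z = 0. Lengths are in m, angles in degrees, forces in N, time in s.
With the tool pointing down it reaches from about 0.375 to 0.925 m from the base axis. Payload 5.7 kg.
Tool frame: the origin (TCP) lies on the centre line of the jaws, within the pads' length; the fingertips stand 14 mm ahead of it and the grasp point (between the pads) lies 5 mm behind it; z points along the fingers, y is the line along which they close (so a half turn about z gives the same grasp; the last joint's range is limited). The gripper opens to 88 mm and grips with 3 to 60 N. Pads are 20 mm wide; open, the fingers measure 115 mm over their backs; the gripper's body (75 mm by 178 mm) begins 61 mm behind the grasp point.
Start: joints at [67.317, 20.558, 86.54, -0, 72.909, -6.595], TCP at [0.166, 0.576, 0.237] pointing down, gripper open.
Joint ranges: [-170.27, 170.27], [-57.76, 135], [12.27, 136.19], [-55.21, 235.2], [11.17, 155.16], [-170.74, 170.74]. Speed limits (degrees/s): [136.94, 136.94, 180, 180, 180, 180].

### API

Orientations are given as a 3x3 rotation matrix whose columns are the frame's x, y, z axes.
In Python, from workcell import move_ptp, move_linear, move_j, release, grasp, wait, ik, get_obs, snapshot, PlanningError, sign_off gives the robot as it stands. Calls block until the motion is done:
- move_ptp(position, orientation): joint-space move of the TCP to a pose.
- move_linear(position, feed=0.15, attitude=None): straight line of the TCP; attitude=None keeps the orientation; feed is the mean speed in m/s.
- move_j(angles): joint-space move.
- release() and grasp(grip_force=None): open the fingers fully, or close them until they stop; grip_force is the grip in N (None keeps the last).
- wait(seconds).
- ik(position, orientation): joint angles nearest the present ones, or None.
- get_obs(): the state.
- snapshot(name): name is "side" or "top"; returns a dict with "frame" (480x640x3 uint8, red, green, blue), "fx", "fy", "cx", "cy" (pixels), "k1" (the pictures are not rectified: a ray, as slopes to the right and down, at radius r is drawn at 1 + k1 r^2 times it, then the intrinsics apply), "R" (3x3) and "t" (3): a world point X has camera coordinates R X + t. Camera axes: x right, y down, z forward; pixel columns grow to the right and rows downward; lengths in m; the calibration is good to about 2 mm. A picture is of the moment at which its call begins. There is no depth.
A pose or a line that the arm cannot do raises PlanningError and nothing moves.
- sign_off(): hands the job in; it is judged then, once.
The state is a dict: "time": time; "joint_positions": joint angles; "qvel": joint speeds; "joint_efforts": joint torques, N m; "tcp_pos": TCP position; "tool_rot": TCP orientation; "force": force on the tool from outside, world axes, zero at the start; "moment": the same for the moment, N m; "opening": finger opening in m; "gripper_force": force on a finger pad.
Only numpy, scipy, OpenCV 4.12 (cv2) and the standard library are available. Lean on these libraries where they do the work, as an engineer would, in place of code of your own. Each camera call takes 0.05 s, during which the arm holds its last target. There are 200 camera calls.

### The job

Drop the two brass weights into the two pockets of the slide press's white plate, one in each. Then take the taper gauge by its black grip and slide it straight and flat along the apron into the middle of the gap under the plate until it drags snugly, just carrying the weighted plate without jacking it up more than 3 mm. Finish while still gripping and holding the gauge at that depth, and leave the dish, tip box and jar where they stand.

Things in the scene. Friction and masses are not known exactly. Their poses are not given: they have to be found in the camera images.
- press: Fixed slide press. Dark steel base, 25 mm high, from x = -160 to +60 mm and y = -75 to +75 mm; origin at table level under the white press plate's centre; z up, +x is the way the gauge is pushed in. From x = -160 to -50 the base is an open flat apron in front of the plate. Four thin guide rods at the plate's corners (x = +-42, y = +-68 mm) end 61 mm above the table.
- mouth (a point): Middle of the gap's entrance, on the top face of the base (25 mm above the table) below the plate's front lower edge. x points into the gap, y along the entrance, z up. The gap is 6 mm high at rest, 100 mm deep, 120 mm wide. A turned-up lip on the plate, 80 mm wide, sticks out 12 mm in front, its top about 17 mm above the base, and guides a blade in.
- plate (a joint): Height (m) by which the white press plate (100 x 120 x 18 mm, 0.3 kg) is lifted off its rest; 0 = resting with the 6 mm gap, 0.015 = upper stop. It moves only straight up and down; only its own weight and the two weights hold it down (about 7.5 N in all).
- pocket_a (a point): Centre of the mouth of the pocket at +y of the press plate, on the plate's top face (49 mm above the table at rest). Round blind pocket, 31 mm wide, 14 mm deep. Axes as press; the two pockets are 72 mm apart.
- pocket_b (a point): Same for the pocket at -y of the press plate.
- weight_1: Loose brass weight standing upright, about 0.23 kg: barrel 28 mm in diameter and 34 mm high, above it a knob 18 mm in diameter from 34 to 70 mm height, to grip. Origin at the centre of its underside, z up. The two weights are alike; either fits either pocket.
- weight_2: The other, identical weight.
- gauge: Loose taper gauge, 0.15 kg, lying flat: 30 mm wide dark steel wedge, at its rear an upright black grip 36 mm long (x), 14 mm wide (y), 10 to 62 mm above the underside. Origin on the underside below the grip; x points to the tip, z up. Blade 2 mm thick at the tip (x = 120 mm), evenly thickening to 10 mm at x = 20 mm and on to x = -18: lying flat it fills the resting gap with its tip 50 mm inside.
- gauge_tip (a point): Middle of the gauge's tip, on its underside. Each 10 mm that the tip goes deeper than 50 mm inside the mouth lifts the plate 0.8 mm.
- dish: Glass culture dish with lid, 64 mm across, 17 mm high; origin under its centre. Leave alone.
- tipbox: Pipette-tip box 85 x 120 x 57 mm; origin under its centre. Leave alone.
- bottle: Amber jar 60 mm across, 130 mm high; origin under its centre. Leave alone.
Not all that is in view belongs to the job. What is shaped like the weight_1 but red or turquoise is not meant.

How it is judged:
By the outcome, as a careful person would: the job done as asked, in the order asked, and still so for the second after the job is handed in, while the arm keeps its last pose, push and grip.
It also fails if it takes over 69 s, if anything falls off the work surface, if the arm or the gripper's body presses on something with over 40 N, if the wrist force passes 120 N, or if a joint passes its speed limit or range.

## Working session

There is one attempt and no reset: what is moved stays moved. The work goes in short steps, each a Python script; the robot and the scene stay as the last script left them, time stands still between calls to the robot, and variables do not carry over. Pictures are saved under pics/ and viewed, at most 10 in all, crops included, and the job is handed in when it is done.

```bash
mkdir -p pics
cat > h.py <<'E'
import numpy as np, cv2
from workcell import *
def save(name,fn):
    s=snapshot(name); cv2.imwrite('pics/'+fn+'.png',s['frame'][:,:,::-1]); np.save('pics/'+fn+'.npy',{k:v for k,v in s.items()},allow_pickle=True); return s
def load(fn): return np.load('pics/'+fn+'.npy',allow_pickle=True).item()
def ray(s,u,v):
    K=np.array([[s['fx'],0,s['cx']],[0,s['fy'],s['cy']],[0,0,1]])
    p=cv2.undistortPoints(np.array([[[u,v]]],float),K,np.array([s['k1'],0,0,0,0.]))[0,0]
    R=np.array(s['R']);t=np.array(s['t'])
    return -R.T@t, R.T@np.array([p[0],p[1],1])
def atz(s,u,v,z):
    o,d=ray(s,u,v); return o+d*(z-o[2])/d[2]
def proj(s,X):
    K=np.array([[s['fx'],0,s['cx']],[0,s['fy'],s['cy']],[0,0,1]])
    return cv2.projectPoints(np.array(X,float).reshape(-1,1,3),cv2.Rodrigues(np.array(s['R']))[0],np.array(s['t'],float),K,np.array([s['k1'],0,0,0,0.]))[0][:,0]
def down(deg): # tool y axis at angle deg in world xy, z down
    a=np.radians(deg); y=np.array([np.cos(a),np.sin(a),0]); z=np.array([0,0,-1.]); return np.c_[np.cross(y,z),y,z]
E
python3 - <<'E'
from h import *
for n in('top','side'):
    s=save(n,n+'0'); print(n,s['fx'],s['k1'],-np.array(s['R']).T@s['t'],np.array(s['R'])[2])
o=get_obs();print(o['time'],o['tool_rot'],o['opening'],o['force'])
E
```

```text
top 618.578194060747 -0.05745271173566795 [0.32138024 0.06469274 1.62367992] [ 0.20651375  0.00931832 -0.97839932]
side 530.1904732850999 -0.015594716387270962 [ 0.12622386 -0.80999392  0.69429051] [ 0.43572308  0.73422306 -0.52063606]
0.1 [[-9.60846984e-01  2.77078869e-01 -6.10803891e-04]
 [ 2.77079488e-01  9.60845842e-01 -1.49202004e-03]
 [ 1.73481154e-04 -1.60284419e-03 -9.99998700e-01]] 0.08754616221028287 [0.43732252 0.47552689 0.2789309 ]
```

View pics/top0.png

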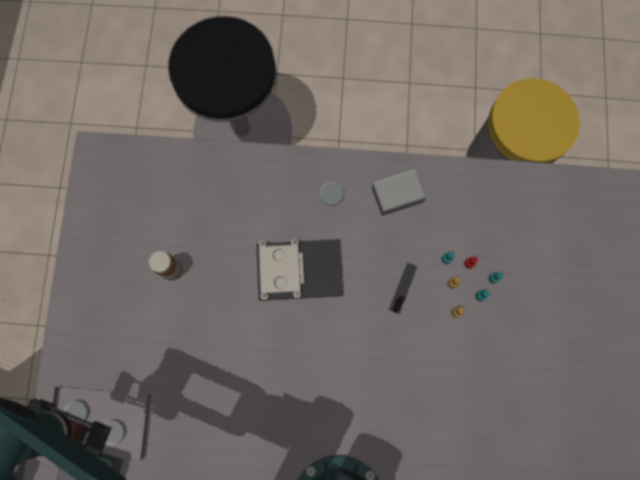

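View pics/side0.png

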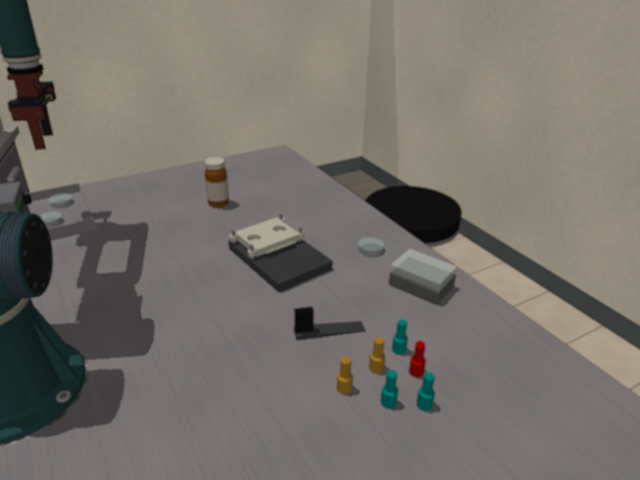

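The top view shows the press at (300,269) with its apron to the right, the gauge from grip (398,304) to tip (410,266), and the brass weights at (455,282) and (458,311). The jar, dish and tip box stand clear. I'll enlarge both views.

Run:
```python
import cv2
a=cv2.imread('pics/top0.png')[225:325,245:511]; cv2.imwrite('pics/tc.png',cv2.resize(a,None,fx=3,fy=3,interpolation=cv2.INTER_CUBIC))
a=cv2.imread('pics/side0.png')[210:410,220:440]; cv2.imwrite('pics/sc.png',cv2.resize(a,None,fx=3,fy=3,interpolation=cv2.INTER_CUBIC))
```

```text
(no output)
```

View pics/tc.png

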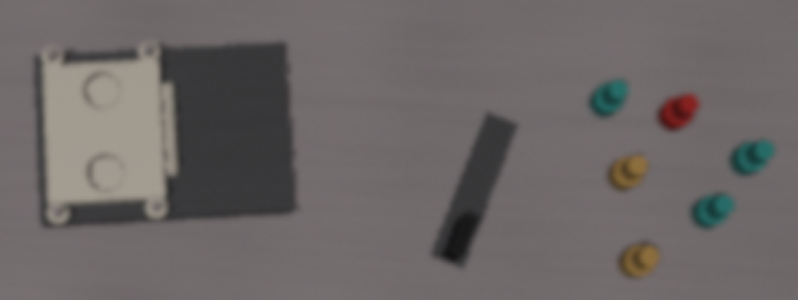

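View pics/sc.png

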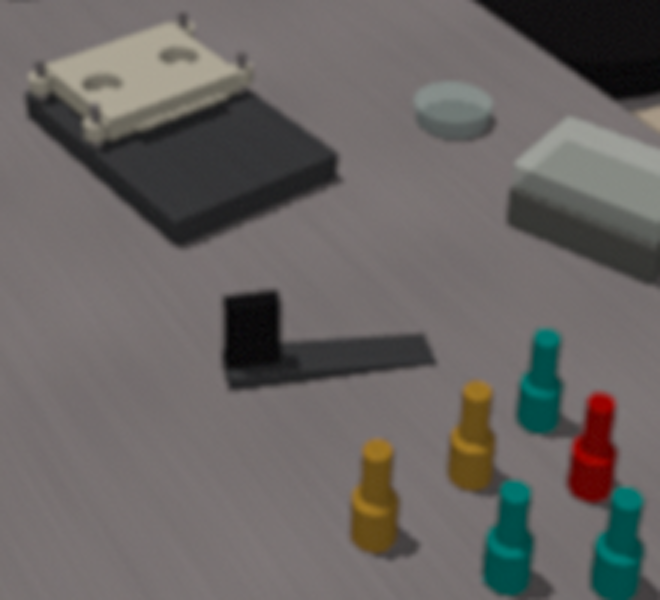

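The crops show the pocket rims at top-crop (102,91) and (106,173), apron corners at (286,43) and (296,210), gauge corners at (432,255), (464,267), (489,113) and (517,125), and knob tops at (635,164) and (645,257). In the side crop the knob tops are at (477,388) and (378,446).

Run:
```python
from h import *
T=load('top0');S=load('side0')
t=lambda x,y,z: atz(T,245+(x+.5)/3-.5,225+(y+.5)/3-.5,z)
s=lambda x,y,z: atz(S,220+(x+.5)/3-.5,210+(y+.5)/3-.5,z)
np.set_printoptions(precision=4,suppress=True)
print('pockets T',t(102,91,.049),t(106,173,.049)); print('pockets S',s(180,56,.049),s(102,83,.049))
for n,p in dict(apL=(286,43),apR=(296,211),bkL=(37,55),bkR=(43,226)).items(): print(n,t(*p,.025))
print('apron S',s(335,160,.025),s(180,236,.025))
print('knob T',t(635,164,.07),t(645,257,.07)); print('knob S',s(477,388,.07),s(378,446,.07))
print('barrel T',t(627,173,.034),t(636,262,.034))
print('gauge T rear',t(432,255,.01),t(464,267,.01),'tip',t(489,113,.002),t(517,125,.002))
print('tip S',s(425,335,.002),s(436,363,.002), 'rear near bottom',s(230,390,0))
print('grip top S',s(224,296,.062),s(278,291,.062),'griptop T',t(470,215,.062))
```

```text
pockets T [0.6074 0.1954 0.049 ] [0.5366 0.1859 0.049 ]
pockets S [0.6073 0.1933 0.049 ] [0.5351 0.1849 0.049 ]
apL [0.6662 0.0394 0.025 ]
apR [0.5185 0.0211 0.025 ]
bkL [0.6398 0.2572 0.025 ]
bkR [0.49   0.2382 0.025 ]
apron S [0.6579 0.0344 0.025 ] [0.5131 0.0054 0.025 ]
knob T [ 0.5729 -0.2621  0.07  ] [ 0.4946 -0.2727  0.07  ]
knob S [ 0.5715 -0.2645  0.07  ] [ 0.4961 -0.2762  0.07  ]
barrel T [ 0.5704 -0.2629  0.034 ] [ 0.4938 -0.2729  0.034 ]
gauge T rear [ 0.4903 -0.0999  0.01  ] [ 0.4818 -0.1282  0.01  ] tip [ 0.6206 -0.1451  0.002 ] [ 0.6115 -0.1704  0.002 ]
tip S [ 0.6201 -0.1453  0.002 ] [ 0.6106 -0.1722  0.002 ] rear near bottom [ 0.482  -0.1273  0.    ]
grip top S [ 0.4877 -0.1097  0.062 ] [ 0.5199 -0.1219  0.062 ] griptop T [ 0.5209 -0.125   0.062 ]
```

```bash
cat >> h.py <<'E'
np.set_printoptions(precision=4,suppress=True)
C=np.array([.5717,.1897]); A=97.1
px=np.array([np.cos(np.radians(A)),np.sin(np.radians(A))]); py=np.array([-px[1],px[0]])
def P(x,y): return C+x*px+y*py
def near(q,deg): # choose half turn with j6 best centred
    c=[(abs(j[5]),a) for a in(deg,deg+180) if (j:=ik(q,down(a))) is not None]
    return down(min(c)[1])
def st(m=''):
    o=get_obs(); print(m,'t%.2f'%o['time'],'tcp',np.array(o['tcp_pos']),'F',np.array(o['force']),'open %.4f'%o['opening'],'gf %.1f'%o['gripper_force']); return o
def pick(xy,deg,z):
    q=[*xy,.15]; move_ptp(q,near(q,deg)); move_linear([*xy,z],.15); grasp(35); st('grasped'); move_linear([*xy,.16],.2)
E
python3 - <<'E'
from h import *
pick((.5715,-.2635),A,.052); st('up')
w=P(0,-.036); q=[*w,.16]; move_ptp(q,near(q,A)); st('over')
move_linear([*w,.052+.056],.15); st('hover'); save('side','s1'); 
a=cv2.imread('pics/s1.png')[160:310,180:360]; cv2.imwrite('pics/s1c.png',cv2.resize(a,None,fx=4,fy=4,interpolation=cv2.INTER_CUBIC))
E
```

```text
grasped t5.26 tcp [ 0.5715 -0.2635  0.052 ] F [-0.3048 -0.347  -0.4107] open 0.0174 gf 35.0
up t5.95 tcp [ 0.5707 -0.263   0.159 ] F [-0.9593  0.2177 -1.7098] open 0.0175 gf 35.0
over t8.01 tcp [0.6074 0.1936 0.1596] F [-0.3517  0.3924 -1.6046] open 0.0172 gf 35.0
hover t8.51 tcp [0.6076 0.1938 0.108 ] F [-0.8933  0.7179 -3.296 ] open 0.0174 gf 35.0
```

View pics/s1c.png

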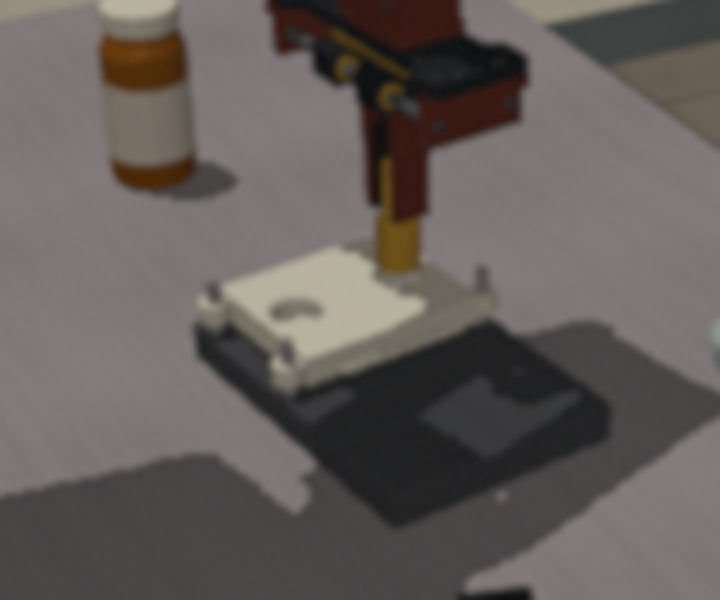

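The weight hangs upright with its barrel bottom at (398,270), just above the pocket. Next I'll lower it under force watch, with a small search if it meets the rim.

```bash
cat >> h.py <<'E'
def insert(w,zs):   # zs: TCP z minus weight underside z
    zrim=.049+zs; floor=.035+zs
    offs=[(0,0)]+[(r*np.cos(a),r*np.sin(a)) for r in(.0012,.0024) for a in np.arange(0,6.2,np.pi/3)]
    for d in offs:
        p=np.array(w)+d
        move_linear([*p,zrim+.002],.03)
        f0=get_obs()['force'][2]; hit=False
        for z in np.arange(zrim-.001,floor-.0041,-.0015):
            move_linear([*p,z],.03); o=get_obs()
            if o['force'][2]-f0>5: hit=True; break
        h=o['tcp_pos'][2]-zs; print('try',np.array(d),'under z %.4f'%h,'F',np.array(o['force']))
        if h<.039: return True
    return False
E
python3 - <<'E'
from h import *
print(insert(P(0,-.036),.052)); st()
E
```

```text
try [0 0] under z 0.0349 F [-2.5595  0.7722 12.6981]
True
 t11.62 tcp [0.6079 0.1943 0.0869] F [-2.5595  0.7722 12.6981] open 0.0177 gf 35.0
```

Run:
```python
from h import *
release(); w=P(0,-.036); move_linear([*w,.17],.2)
pick((.4955,-.2742),A,.052)
w=P(0,.036); q=[*w,.16]; move_ptp(q,near(q,A)); st('over')
print(insert(w,.052)); st()
```

```text
grasped t17.23 tcp [ 0.4956 -0.2744  0.0521] F [ 0.6276 -1.0527  0.5428] open 0.0176 gf 35.0
over t19.91 tcp [0.536  0.1847 0.1597] F [ 0.7155 -0.3126 -2.5331] open 0.0175 gf 35.0
try [0 0] under z 0.0350 F [-0.2273 -0.2328  4.9696]
True
 t24.46 tcp [0.5364 0.1854 0.087 ] F [-0.2273 -0.2328  4.9696] open 0.0175 gf 35.0
```

Run:
```python
from h import *
release(); w=P(0,.036); move_linear([*w,.18],.2)
g=np.array([.5025,-.1187]); th=-18.7
for k in(0,180):
    a=ik([*g,.04],down(th+90+k)); b=[ik([*P(x,0),.065],down(A+90+k)) for x in(-.19,-.108)]
    print(k,a,b)
q=[*g,.12]
# gauge pose with decent j6 both ends
best=min((0,180),key=lambda k:max(abs(j[5]) if (j:=ik(p,down(d+k))) is not None else 999 for p,d in(([*g,.04],th+90),([*P(-.108,0),.065],A+90))))
print(best); move_ptp(q,down(th+90+best)); st()
save('side','s2'); save('top','t2')
a=cv2.imread('pics/s2.png')[200:350,220:400]; cv2.imwrite('pics/s2c.png',cv2.resize(a,None,fx=4,fy=4,interpolation=cv2.INTER_CUBIC))
```

```text
0 [-20.9593  29.095  107.7736  -0.      43.1314 -92.2593] [array([ -6.5362,  31.4432,  96.5894,  -0.    ,  51.9674, 166.3638]), None]
180 [-20.9593  29.095  107.7736  -0.      43.1314  87.7407] [array([ -6.5362,  31.4432,  96.5894,  -0.    ,  51.9674, -13.6362]), array([ 1.3326, 31.1763, 97.1686, -0.    , 51.6551, -5.7674])]
180
 t28.78 tcp [ 0.5026 -0.1185  0.1199] F [-0.1478  0.5818 -0.2148] open 0.0877 gf 0.0
```

View pics/s2c.png

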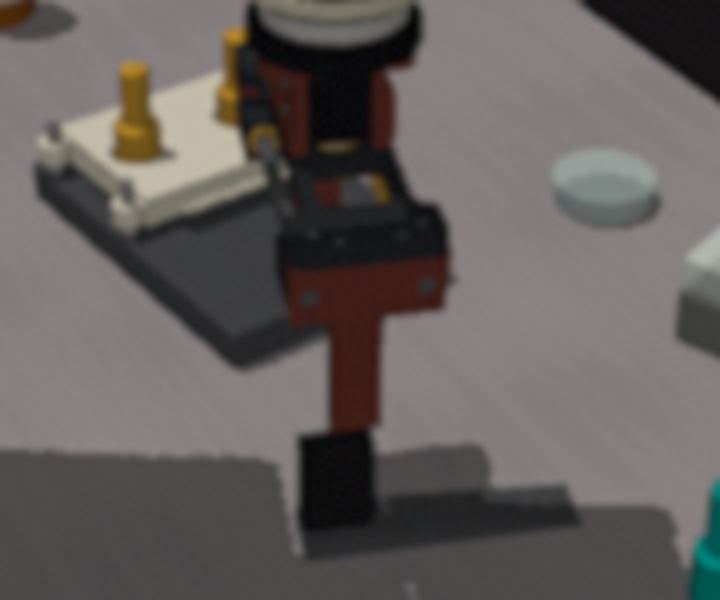

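Both weights are seated, at (136,140) and (232,100), and the gripper is aligned over the gauge grip at (337,470). Now I'll pick up the gauge and set it down on the apron in front of the lip.

Run:
```python
from h import *
g=[.5025,-.1187]
move_linear([*g,.035],.15); grasp(45); st('grip'); move_linear([*g,.13],.15)
s=P(-.195,0); move_ptp([*s,.13],down(A+90+180)); o=st('over')
move_linear([*s,.035+.025+.012],.12); o=st('near'); print(o['moment'])
save('top','t3'); save('side','s3')
a=cv2.imread('pics/t3.png')[220:320,240:400]; b=cv2.imread('pics/s3.png')[210:310,220:380]
cv2.imwrite('pics/3c.png',cv2.resize(cv2.vconcat([a,b]),None,fx=3,fy=3,interpolation=cv2.INTER_CUBIC))
```

```text
grip t30.73 tcp [ 0.5025 -0.1187  0.0349] F [ 0.2391 -0.5478 -0.776 ] open 0.0134 gf 45.0
over t33.08 tcp [ 0.5954 -0.004   0.1295] F [-0.1301 -0.9286 -2.0514] open 0.0137 gf 45.0
near t33.71 tcp [ 0.5961 -0.0039  0.0722] F [ 0.2047  0.3361 -1.3372] open 0.0143 gf 45.0
[-0.1291  0.0501  0.0001]
```

View pics/3c.png

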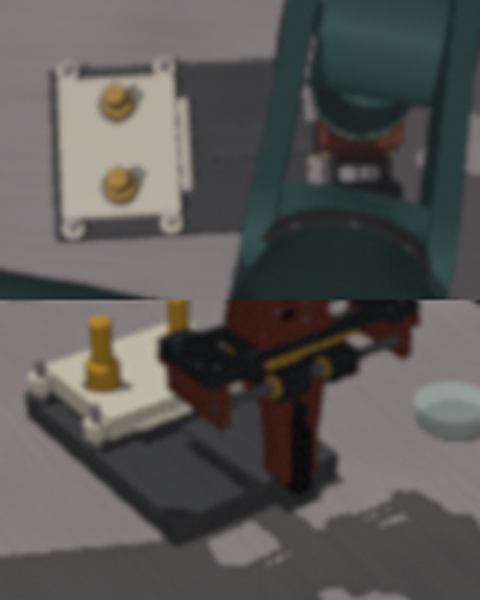

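The side half shows the gauge held level over the apron, with the tip at about (193,441) of the composite. In the top half the tip is faintly visible at about (213,157). I'll check the alignment and then set it down.

Run:
```python
from h import *
T=load('t3');S=load('s3')
for n,p in dict(T=atz(T,240+213/3,220+157/3,.039),S=atz(S,220+193/3,210+141/3,.039)).items():
    d=p[:2]-C; print(n,'tip in press x,y',d@px,d@py)
s=P(-.195,0); f0=get_obs()['force'][2]
for z in np.arange(.0655,.0549,-.0008):
    move_linear([*s,z],.03); o=get_obs()
    if o['force'][2]-f0>3.5: break
st('down %.1f'%f0)
```

```text
T tip in press x,y -0.08004925000112412 0.011981181251939976
S tip in press x,y -0.09959282882398472 0.0174569184036295
down -1.8 t36.17 tcp [ 0.596  -0.0039  0.0599] F [-1.0961 -1.408   6.3007] open 0.0136 gf 45.0
```

Run:
```python
from h import *
T=save('top','t4');S=save('side','s4')
def enh(a): return np.clip((a.astype(float)-20)*3.2,0,255).astype('uint8')
a=T['frame'][240:315,285:360,::-1]; b=S['frame'][235:310,245:345,::-1]
c=cv2.hconcat([cv2.resize(enh(x),None,fx=4.5,fy=4.5,interpolation=cv2.INTER_CUBIC) for x in(a,b)])
print(c.shape); cv2.imwrite('pics/4c.png',c)
for x,y in((-.075,.015),(-.075,-.015),(-.075,0)):
    X=[*P(x,y),.027]; t=proj(T,X)[0];s=proj(S,X)[0]; print((x,y),(t-[285,240])*4.5,(s-[245,235])*4.5+[337,0])
```

```text
(338, 788, 3)
(-0.075, 0.015) [108.8894 154.3363] [491.4903  95.7438]
(-0.075, -0.015) [106.3743 103.3925] [540.0053  77.0546]
(-0.075, 0) [107.6292 128.8175] [515.9023  86.3397]
```

View pics/4c.png

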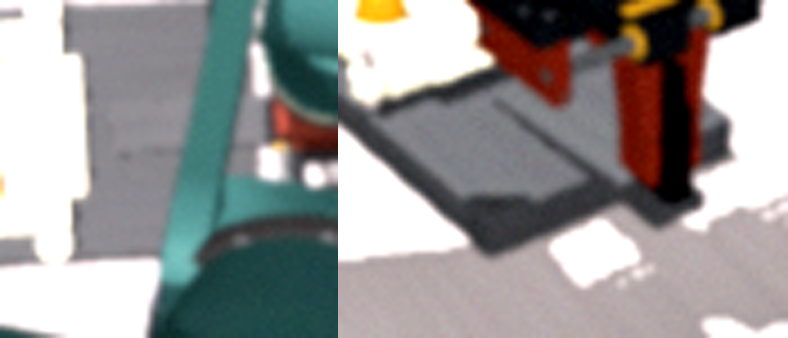

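The gauge lies flat on the apron. Its near tip corner is at (494,96) in the side half, against (491,96) predicted, so it is centred and straight. Now I'll slide it in under force watch.

Run:
```python
from h import *
z=.0597
def go(x,f):
    move_linear([*P(x,0),z],f); o=get_obs(); F=np.array(o['force']); d=np.array(o['tcp_pos'])[:2]-C
    print('depth %.1f y %.1f z %.4f  Fpush %.1f Flat %.1f Fz %.1f open %.4f'%((d@px+.17)*1e3,d@py*1e3,o['tcp_pos'][2],-F[:2]@px,F[:2]@py,F[2],o['opening'])); return -F[:2]@px
for x in(-.185,-.17,-.15,-.135,-.13): 
    if go(x,.05)>15: break
else:
    for x in np.arange(-.127,-.1139,.003): 
        if go(x,.03)>15: break
st()
```

```text
depth -14.0 y -0.1 z 0.0599  Fpush -2.1 Flat -1.3 Fz 3.4 open 0.0139
depth 0.8 y -0.4 z 0.0599  Fpush -2.8 Flat -0.4 Fz 5.1 open 0.0141
depth 20.3 y -0.2 z 0.0599  Fpush -1.0 Flat -0.5 Fz 5.7 open 0.0139
depth 35.3 y -0.2 z 0.0600  Fpush -0.8 Flat -0.0 Fz 4.8 open 0.0137
depth 40.1 y -0.3 z 0.0599  Fpush 1.1 Flat -0.4 Fz 4.9 open 0.0136
depth 42.8 y -0.3 z 0.0600  Fpush 2.0 Flat -0.4 Fz 5.6 open 0.0140
depth 45.8 y -0.3 z 0.0600  Fpush 1.9 Flat 0.0 Fz 5.6 open 0.0138
depth 48.7 y -0.3 z 0.0599  Fpush 2.6 Flat -0.4 Fz 6.1 open 0.0142
depth 51.7 y -0.3 z 0.0599  Fpush 1.7 Flat -0.2 Fz 6.0 open 0.0139
depth 53.7 y -0.4 z 0.0600  Fpush 7.1 Flat 0.1 Fz 5.2 open 0.0134
 t39.58 tcp [0.5865 0.0743 0.06  ] F [ 0.8168 -7.0438  5.2349] open 0.0134 gf 45.0
```

Run:
```python
from h import *
z=.0597
for x in(-.113,-.110,-.107,-.104):
    move_linear([*P(x,0),z],.03); o=get_obs(); F=np.array(o['force']); d=np.array(o['tcp_pos'])[:2]-C
    print('depth %.1f z %.4f  Fpush %.1f Flat %.1f Fz %.1f'%((d@px+.17)*1e3,o['tcp_pos'][2],-F[:2]@px,F[:2]@py,F[2]))
    if -F[:2]@px>20: break
wait(.5); st()
S=save('side','s5'); a=S['frame'][170:320,210:390,::-1]
cv2.imwrite('pics/5c.png',cv2.resize(np.clip(a*1.5,0,255).astype('uint8'),None,fx=4,fy=4,interpolation=cv2.INTER_CUBIC))
# rough plate lift: image shift of the plate's near corner region relative to s2 (unoccluded)
g=lambda f:cv2.cvtColor(load(f)['frame'],cv2.COLOR_RGB2GRAY).astype(np.float32)[222:262,226:262]
print(cv2.phaseCorrelate(g('s2'),g('s5'),cv2.createHanningWindow((36,40),cv2.CV_32F)))
p=P(-.042,.06); print(proj(S,[[*p,.049],[*p,.050]]))
```

```text
depth 54.7 z 0.0601  Fpush 10.3 Flat 0.4 Fz 5.6
depth 57.5 z 0.0601  Fpush 11.4 Flat -1.1 Fz 5.0
depth 60.5 z 0.0601  Fpush 11.6 Flat -0.9 Fz 5.5
depth 63.5 z 0.0601  Fpush 12.1 Flat -0.7 Fz 5.7
 t41.08 tcp [0.5857 0.0842 0.0601] F [  1.7011 -11.872    5.1554] open 0.0138 gf 45.0
((-0.14595654310515727, -0.30472599544303236), 0.9536989046467675)
[[254.4903 248.1127]
 [254.4682 247.7405]]
```

View pics/5c.png

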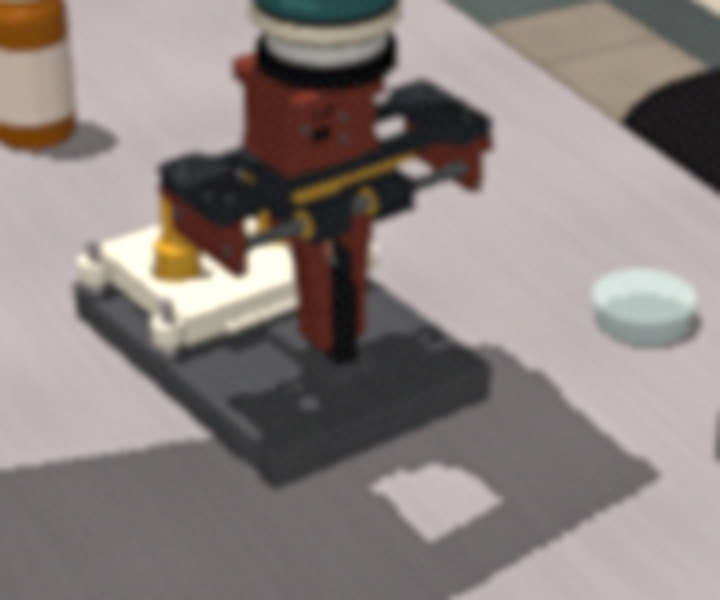

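The gauge is gripped and inserted straight, with the weights seated. The push has levelled off at about 12 N, so the plate is being carried. The force onset and the image shift both put the lift at about 0.8 mm. Handing in.

```bash
python3 -c "
from h import *
print(sign_off())"
```

```text
the job is handed in; nothing more can be done
None
```

I dropped one brass weight into each pocket, then slid the gauge flat and centred into the gap to about 63 mm. I handed in at about 41 s, still gripping it, with the plate carried about 0.8 mm up (estimated) and the dish, tip box and jar not touched.

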